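# Lay the next crosswise layer of lantern slats on the drying rack

### The arm

A 7-joint arm with a two-finger parallel gripper is mounted at the origin on the work surface. World frame = base frame: x ahead of the robot, y to its left, z up, the work surface at z = 0. Lengths are in mm, angles in rad, forces in N, time in s.
With the tool pointing down it reaches from about 350 to 900 mm from the base axis. Payload 8.1 kg.
Tool frame: the origin (TCP) lies between the finger pads; the fingertips stand 19 mm ahead of it and the grasp point (between the pads) is the TCP; z points along the fingers, y is the line along which they close (so a half turn about z gives the same grasp; the last joint's range is limited). The gripper opens to 92 mm and grips with 3 to 60 N. Pads are 19 mm wide; open, the fingers measure 130 mm over their backs; the gripper's body (75 mm by 190 mm) begins 47 mm behind the grasp point.
Start: joints at [-0.103, 0.434, 0.025, 1.573, -0.012, 1.134, -0.075], TCP at [625.014, -0.027, 212.642] pointing down, gripper open.
Joint ranges: [-2.62, 2.62], [-0.44, 2.09], [-1.27, 1.32], [0.08, 2.57], [-1.32, 4.46], [0.12, 2], [-2.74, 2.74]. Speed limits (rad/s): [2.22, 2.22, 3.01, 3.01, 3.14, 3.14, 3.14].

### API

Orientations are given as [roll, pitch, yaw] about the fixed x, y, z axes, in that order (R = Rz(yaw) Ry(pitch) Rx(roll)).
In Python, from workcell import * gives the robot as it stands.
- The arm moves only by the tool send_rows, never from a script. Its arguments are lists of equal length, an entry for each row: "dp": the shift along the tool's x, y, z in m, a list of three; "angular": the turn, a rotation vector about the tool's x, y, z in rad, a list of three; "jaw": the finger opening in m, from 0 to 0.0918. In form: {"dp": [[dx, dy, dz], ...], "angular": [[rx, ry, rz], ...], "jaw": [jaw, ...]}. A call has 1 to 5 rows; each row shifts and turns the commanded pose from where the row before left it, along the tool's axes as they then stand; what a row does not reach is not made up. A row lasts 1/8 s, in which the tool goes at most 62.5 mm and 10.7 degrees, less where a joint would pass 70% of its speed; a pose out of reach is approached as far as the arm can. A call is refused whole if a number of a shift passes 0.0625 or a number of a turn 0.188, either way. A call with a gripper value outside its range is refused whole. The fingers move at their own pace and stop on an object; the grip force is fixed at half the most. Time passes only in rows, so rows that do not move let the fingers close. It gives the time, the measured TCP pose, the force, the opening and the grip force at its end, in the units of the state.
- get_state(): the state, without advancing time (a new reading comes with each control period).
- capture(name): name is "scene" or "side" or "wrist"; returns the picture (384x512x3 uint8, red, green, blue); there is no depth.
- camera_model(name): a dict with "camera_matrix" (3x3 intrinsics, pixels), "R" (3x3) and "t" (3): a world point X has camera coordinates R X + t. Camera axes: x right, y down, z forward; pixel columns grow to the right and rows downward; lengths in mm; the calibration is good to about 2 mm. A picture is of the moment at which its call begins: read the wrist's pose just before it. camera_model takes no time and is no camera call; for the wrist camera it gives the pose at the moment of the call.
- job_done(): hands the job in; it is judged then, once.
The state is a dict: "time_s": time; "joints": joint angles; "qd": joint speeds; "tau": joint torques, N m; "eef_pos": TCP position; "orientation": TCP orientation; "ft_force": force on the tool from outside, world axes, zero at the start; "ft_torque": the same for the moment, N m; "opening": finger opening in mm; "finger_force": force on a finger pad.
Only numpy, scipy, OpenCV 4.12 (cv2) and the standard library are available. Lean on these libraries where they do the work, as an engineer would, in place of code of your own. Each camera call takes 0.05 s, during which the arm holds its last target. There are 200 camera calls.

### The job

Freshly lacquered lantern slats are being stacked on the small wooden drying rack, each layer crosswise to the one below so that air gets between them. Add the next layer: take the two full-length narrow brass slats from the table and lay them flat and square across the pair already on the rack, one towards each end of that pair and each sticking out about equally on both sides. Set them down without dropping them, and leave the pair below where it lies.

Things in the scene. Friction and masses are not known exactly. Their poses are not given: they have to be found in the camera images.
- slat_a: Narrow straight slat folded from sheet brass, a hollow bar 160 x 24 x 14 mm (long, wide, high), 65 to 115 g, lying flat on the table. Origin: centre of its underside; x along its length, z up. Grip across the 24 mm width near the middle. A shorter offcut (95 mm long) and a broader strip (56 mm wide) of the same brass lie among the slats and are not wanted.
- slat_b: Narrow straight slat folded from sheet brass, a hollow bar 160 x 24 x 14 mm (long, wide, high), 65 to 115 g, lying flat on the table. Origin: centre of its underside; x along its length, z up. Grip across the 24 mm width near the middle. The same as slat_a, the other slat to be laid; either may go to either end.
- lower_1: One of the two loose parallel slats, 160 x 24 x 14 mm, already on the wooden drying rack, its underside 22 mm above the table. Origin: centre of its underside; x along its length, z up. lower_2 lies 90 mm away on its +y side: the middle of the pair is at y = 45 mm. A new slat lies along its y, underside at z = 14 mm, about 45 mm from the pair's middle towards one end (x = +45 or -45 mm).
- lower_2: One of the two loose parallel slats, 160 x 24 x 14 mm, already on the wooden drying rack, its underside 22 mm above the table. Origin: centre of its underside; x along its length, z up. lower_1 lies 90 mm away on its -y side. The x axes of the pair point the same way, within a few degrees.
Things that resemble listed ones, but are neither listed nor needed, are in the scene too. What is shaped like the slat_b but black or blue is not meant.

How it is judged (in metres and radians):
At the end, for the whole second after the job is handed in: Both slats rest flat (tilt under 0.1 rad) on both lower slats, at right angles to them within 0.22 rad (12 degrees), one on each side of the lower slats' middle with its centre 22 to 76 mm from it along them, each centred over the pair within about 20 mm along its own length, released and at rest ((((x of slat_a in the frame of lower_1 between 0.022 and 0.076 m and x of slat_a in the frame of lower_2 between 0.022 and 0.076 m and y of slat_a in the frame of lower_1 between 0.024 and 0.066 m and y of slat_a in the frame of lower_2 between -0.066 and -0.024 m and z of slat_a in the frame of lower_1 between 0.01 and 0.018 m and angle between the x axis of slat_a and the y axis of lower_1, either way round below 0.22 rad and angle between slat_a's own z axis and vertical below 0.1 rad and contact force between slat_a and lower_1 above 0.03 N and contact force between slat_a and lower_2 above 0.03 N and linear speed of slat_a below 0.02 m/s) and (x of slat_b in the frame of lower_1 between -0.076 and -0.022 m and x of slat_b in the frame of lower_2 between -0.076 and -0.022 m and y of slat_b in the frame of lower_1 between 0.024 and 0.066 m and y of slat_b in the frame of lower_2 between -0.066 and -0.024 m and z of slat_b in the frame of lower_1 between 0.01 and 0.018 m and angle between the x axis of slat_b and the y axis of lower_1, either way round below 0.22 rad and angle between slat_b's own z axis and vertical below 0.1 rad and contact force between slat_b and lower_1 above 0.03 N and contact force between slat_b and lower_2 above 0.03 N and linear speed of slat_b below 0.02 m/s)) or ((x of slat_a in the frame of lower_1 between -0.076 and -0.022 m and x of slat_a in the frame of lower_2 between -0.076 and -0.022 m and y of slat_a in the frame of lower_1 between 0.024 and 0.066 m and y of slat_a in the frame of lower_2 between -0.066 and -0.024 m and z of slat_a in the frame of lower_1 between 0.01 and 0.018 m and angle between the x axis of slat_a and the y axis of lower_1, either way round below 0.22 rad and angle between slat_a's own z axis and vertical below 0.1 rad and contact force between slat_a and lower_1 above 0.03 N and contact force between slat_a and lower_2 above 0.03 N and linear speed of slat_a below 0.02 m/s) and (x of slat_b in the frame of lower_1 between 0.022 and 0.076 m and x of slat_b in the frame of lower_2 between 0.022 and 0.076 m and y of slat_b in the frame of lower_1 between 0.024 and 0.066 m and y of slat_b in the frame of lower_2 between -0.066 and -0.024 m and z of slat_b in the frame of lower_1 between 0.01 and 0.018 m and angle between the x axis of slat_b and the y axis of lower_1, either way round below 0.22 rad and angle between slat_b's own z axis and vertical below 0.1 rad and contact force between slat_b and lower_1 above 0.03 N and contact force between slat_b and lower_2 above 0.03 N and linear speed of slat_b below 0.02 m/s)))); the robot touches nothing.
It fails at once if a slat of the lower pair is pushed more than 20 mm from where it lay (distance of any of lower_1, lower_2 from where it was at the start of the episode above 0.02 m).
It fails at once if a slat is dropped (falls freely from more than about 20 mm) ((contact force between the fingers and slat_a below 0.02 N and linear speed of slat_a above 0.6 m/s) or (contact force between the fingers and slat_b below 0.02 N and linear speed of slat_b above 0.6 m/s)).
It also fails if it takes over 58 s, if anything falls off the work surface, if the arm or the gripper's body presses on something with over 40 N, if the wrist force passes 120 N, or if a joint passes its speed limit or range.

## Working session

There is one attempt and no reset: what is moved stays moved. The work goes in short steps, Python scripts to look and compute and a tool call to move; the robot and the scene stay as the last step left them, time stands still between calls to the robot, and variables do not carry over. Pictures are saved under pics/ and viewed, at most 12 in all, crops included, and the job is handed in when it is done.

Besides the shell and the picture viewer there is one more tool, called after "Emit:" as a command line: name --argument value ..., lists and objects as JSON in quotes. send_rows: Moves the arm, as the interface text tells. Its arguments: {"type":"object","properties":{"dp":{"type":"array","items":{"type":"array","items":{"type":"number"}}},"angular":{"type":"array","items":{"type":"array","items":{"type":"number"}}},"jaw":{"type":"array","items":{"type":"number"}}},"required":["dp","angular","jaw"]}

```bash
mkdir -p pics; python3 - <<'E'
from workcell import *
import cv2,numpy as np
a=capture("scene");b=capture("side")
cv2.imwrite("pics/scene.png",a[:,:,::-1]);cv2.imwrite("pics/side.png",b[:,:,::-1])
for n in("scene","side","wrist"):
    m=camera_model(n);R=np.array(m["R"]);print(n,np.round(m["camera_matrix"],1).tolist(),np.round(-R.T@np.array(m["t"])).tolist(),np.round(R,2).tolist())
s=get_state();print(s["time_s"],s["orientation"],s["opening"])
E
```

```text
scene [[454.8, 0.0, 247.3], [0.0, 454.8, 181.7], [0.0, 0.0, 1.0]] [1155.0, -323.0, 1022.0] [[0.25, 0.97, 0.02], [0.76, -0.19, -0.62], [-0.6, 0.17, -0.79]]
side [[482.1, 0.0, 260.1], [0.0, 482.1, 200.6], [0.0, 0.0, 1.0]] [362.0, -1099.0, 766.0] [[1.0, -0.07, 0.01], [-0.03, -0.59, -0.81], [0.06, 0.8, -0.59]]
wrist [[312.9, 0.0, 250.4], [0.0, 312.9, 191.3], [0.0, 0.0, 1.0]] [624.0, 81.0, 383.0] [[1.0, -0.0, -0.0], [0.0, -0.95, 0.3], [-0.0, -0.3, -0.95]]
0.1 [-3.14015175e+00  1.43194879e-04  1.57074880e+00] 91.75003537264827
```

View pics/scene.png

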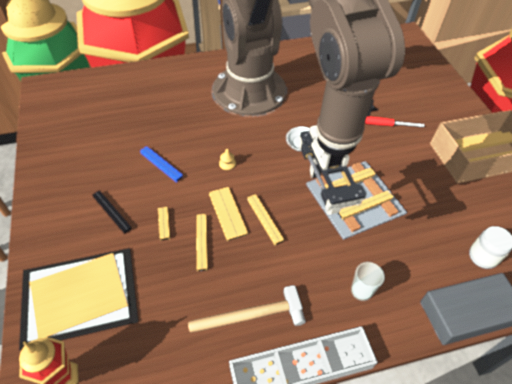

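View pics/side.png

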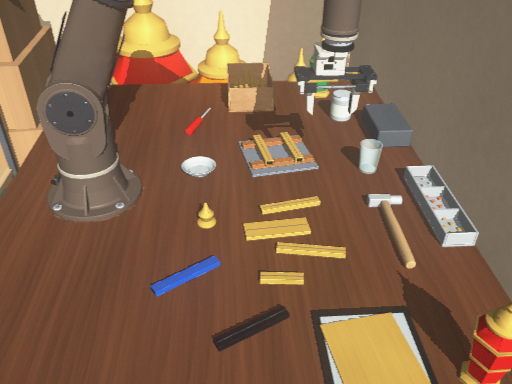

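Scene picture: candidates are the short offcut (164,222), narrow slat (202,242), broad strip (228,212), narrow slat (265,218). Black bar (112,211) and blue bar (161,163) are not meant. The lower pair is on the rack at (355,180) and (367,205). I choose the narrow full-length slats at (202,242) and (265,218); in the side view they are at (311,250) and (290,205), and the pair is at (262,150) and (291,147).

```bash
cat >h.py <<'E'
from workcell import *
import cv2,numpy as np
def ray(n,uv,z,m=None):
    m=m or camera_model(n);R=np.array(m["R"]);c=-R.T@np.array(m["t"])
    uv=np.atleast_2d(uv).astype(float);d=np.c_[uv,np.ones(len(uv))]@np.linalg.inv(m["camera_matrix"]).T@R
    return (c+d*((z-c[2])/d[:,2])[:,None])[:,:2]
def rects(n,img,z,lo=(18,90,90),hi=(34,255,255),amin=150,m=None):
    k=cv2.inRange(cv2.cvtColor(img,cv2.COLOR_RGB2HSV),lo,hi)
    out=[]
    for c in cv2.findContours(k,cv2.RETR_EXTERNAL,cv2.CHAIN_APPROX_NONE)[0]:
        if cv2.contourArea(c)<amin: continue
        u=c[:,0,:];p=ray(n,u,z,m).astype(np.float32)
        if np.abs(p).max()>1000: continue
        (x,y),(w,h),a=cv2.minAreaRect(p)
        if w<h:w,h,a=h,w,a-90
        out.append((u.mean(0).round().tolist(),round(x),round(y),round(w),round(h),round((a+90)%180-90)))
    return out
E
python3 - <<'E'
from h import *
for n in("scene","side"):
    i=cv2.imread(f"pics/{n}.png")[:,:,::-1]
    for z in (8,30):
        print(n,z)
        for r in rects(n,i,z): print(r)
a=cv2.imread("pics/scene.png")[150:280,140:420];cv2.imwrite("pics/crop.png",cv2.resize(a,None,fx=2.8,fy=2.8,interpolation=2))
E
```

```text
scene 8
([65.0, 315.0], 666, -595, 252, 249, 9)
([201.0, 242.0], 544, -270, 164, 28, -10)
([163.0, 223.0], 467, -356, 100, 28, -5)
([265.0, 219.0], 517, -93, 166, 32, 12)
([365.0, 204.0], 539, 190, 172, 32, -78)
([228.0, 213.0], 475, -185, 165, 61, 6)
([363.0, 175.0], 441, 224, 74, 32, -82)
([227.0, 160.0], 289, -143, 78, 47, -14)
([480.0, 140.0], 404, 644, 201, 67, 84)
([96.0, 48.0], -428, -476, 677, 385, -87)
([121.0, 6.0], -600, -380, 326, 110, 77)
([32.0, 19.0], -597, -710, 306, 240, -3)
scene 30
([65.0, 315.0], 676, -589, 246, 243, 9)
([201.0, 242.0], 558, -271, 161, 27, -10)
([163.0, 223.0], 482, -356, 98, 27, -5)
([265.0, 219.0], 531, -98, 163, 32, 12)
([365.0, 204.0], 553, 179, 169, 31, -78)
([228.0, 213.0], 490, -188, 161, 60, 6)
([363.0, 175.0], 457, 212, 72, 31, -82)
([227.0, 160.0], 308, -147, 76, 46, -14)
([480.0, 140.0], 421, 623, 197, 65, 84)
([492.0, 68.0], 97, 854, 323, 106, -27)
([96.0, 48.0], -394, -472, 663, 376, -87)
([121.0, 6.0], -562, -379, 319, 108, 77)
([32.0, 19.0], -559, -701, 299, 235, -3)
side 8
([467.0, 374.0], 775, -610, 46, 32, -89)
([373.0, 352.0], 619, -557, 166, 154, -82)
([502.0, 320.0], 896, -491, 99, 47, 63)
([281.0, 278.0], 471, -356, 95, 36, -3)
([311.0, 250.0], 548, -269, 162, 40, -11)
([276.0, 228.0], 477, -186, 162, 68, 5)
([206.0, 217.0], 303, -123, 104, 45, -90)
([289.0, 205.0], 522, -91, 165, 41, 12)
([263.0, 149.0], 472, 203, 185, 30, -80)
([292.0, 148.0], 562, 218, 185, 32, -79)
side 30
([467.0, 374.0], 763, -624, 44, 31, -89)
([373.0, 352.0], 611, -572, 161, 149, -82)
([502.0, 320.0], 881, -508, 97, 45, 63)
([281.0, 278.0], 468, -378, 93, 35, -3)
([311.0, 250.0], 543, -293, 157, 39, -11)
([276.0, 228.0], 474, -212, 157, 66, 5)
([206.0, 217.0], 305, -151, 101, 44, -90)
([289.0, 205.0], 518, -120, 161, 40, 12)
([263.0, 149.0], 469, 166, 180, 29, -80)
([292.0, 148.0], 556, 180, 180, 31, -79)
```

View pics/crop.png

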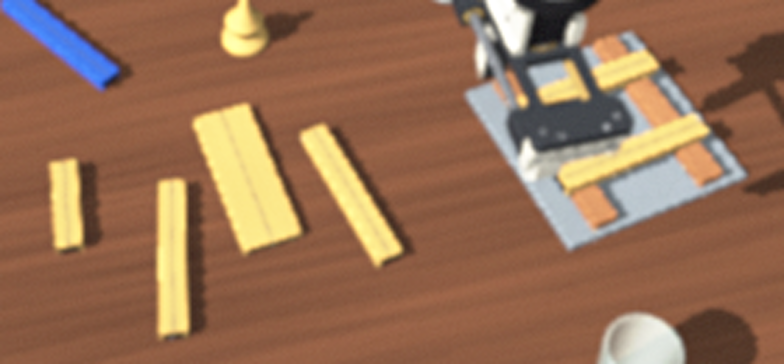

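The crop confirms it: the two narrow full-length slats are at crop (173,258) and (350,195). B is about (520,-92) at yaw 12°, A about (546,-270) at yaw -10°. Sizes measure about 160 long, and the pair is about 90 apart, so both agree with the description. I start by turning the tool and going above B.

Emit:
send_rows --dp '[[0,0,0],[0,0,0],[0,0,0],[0,0,0],[0,0,0]]' --angular '[[0,0,0.17],[0,0,0.17],[0,0,0.17],[0,0,0.17],[0,0,0.17]]' --jaw '[0.05,0.05,0.05,0.05,0.05]'

```text
time_s: 0.72
eef_pos: [624.7, -0.0, 212.2]
orientation: [-3.141, 0.001, 0.715]
ft_force: [0.1, -0.1, -0.3]
opening: 50.8
finger_force: 0.0
```

Emit:
send_rows --dp '[[0,0,0],[0,0,0],[0,0,0],[-0.06,0.034,0],[-0.06,0.034,0]]' --angular '[[0,0,0.17],[0,0,0.17],[0,0,0.17],[0,0,0],[0,0,0]]' --jaw '[0.05,0.05,0.05,0.05,0.05]'

```text
time_s: 1.35
eef_pos: [530.3, -83.7, 212.0]
orientation: [3.141, 0.001, 0.212]
ft_force: [-0.0, -1.0, 0.5]
opening: 50.3
finger_force: 0.0
```

Emit:
send_rows --dp '[[0,0,0.02],[0,0,0.02],[0,0,0]]' --angular '[[0,0,0],[0,0,0],[0,0,0]]' --jaw '[0.05,0.05,0.05]'

```text
time_s: 1.72
eef_pos: [530.3, -82.9, 171.4]
orientation: [-3.141, 0.003, 0.211]
ft_force: [-0.8, 0.5, 0.0]
opening: 50.0
finger_force: 0.0
```

```bash
cat >look.py <<'E'
from h import *
import sys
def run(zs,name):
    s=get_state();m=camera_model("wrist");i=capture("wrist");cv2.imwrite(f"pics/{name}.png",i[:,:,::-1])
    print(s["time_s"],np.round(s["eef_pos"],1),np.round(np.degrees(s["orientation"]),1),s["opening"])
    for z in zs:
        print(z,*rects("wrist",i,z,m=m),sep="\n ")
run([float(v) for v in sys.argv[2:]],sys.argv[1])
E
python3 look.py w1 14
```

```text
1.725 [530.3 -82.9 171.4] [-180.     0.2   12.1] 49.966690954629456
14.0
 ([310.0, 338.0], 335, -206, 412, 29, -78)
 ([346.0, 290.0], 405, -228, 78, 19, 22)
 ([155.0, 290.0], 357, -2, 78, 19, 4)
 ([470.0, 249.0], 488, -353, 62, 34, -5)
 ([43.0, 186.0], 467, 135, 99, 29, -80)
 ([334.0, 202.0], 508, -181, 97, 57, 6)
 ([420.0, 184.0], 548, -268, 159, 31, -10)
 ([259.0, 175.0], 520, -95, 159, 24, 12)
 ([39.0, 97.0], 560, 140, 82, 25, -79)
```

View pics/w1.png

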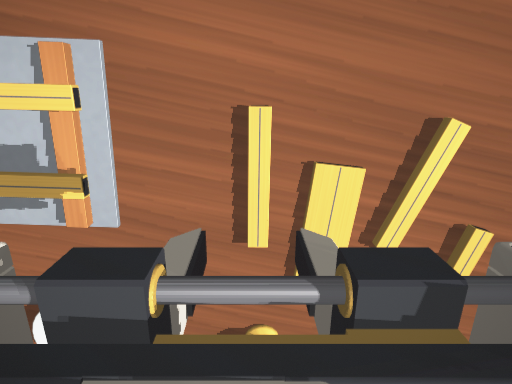

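The wrist picture shows B whole at (259,175): 159 x 24 mm, centre (520,-95), yaw 12°. The broad strip is at (334,202) and A at (420,184). Part of the rack pair is at left. I centre on B and go down.

Emit:
send_rows --dp '[[-0.0125,0.0095,0],[0,0,0.04],[0,0,0.04],[0,0,0.03],[0,0,0]]' --angular '[[0,0,0],[0,0,0],[0,0,0],[0,0,0],[0,0,0]]' --jaw '[0.05,0.05,0.05,0.05,0.05]'

```text
time_s: 2.4
eef_pos: [519.7, -95.6, 61.7]
orientation: [-3.141, 0.003, 0.21]
ft_force: [-0.6, 0.3, -0.2]
opening: 50.2
finger_force: 0.0
```

Emit:
send_rows --dp '[[0,0,0.02],[0,0,0.018],[0,0,0]]' --angular '[[0,0,0],[0,0,0],[0,0,0]]' --jaw '[0.05,0.05,0.05]'

```text
time_s: 2.78
eef_pos: [521.4, -95.4, 25.4]
orientation: [3.141, -0.0, 0.21]
ft_force: [0.5, -0.7, 0.1]
opening: 49.8
finger_force: 0.0
```

Emit:
send_rows --dp '[[0,0,0.003],[0,0,0],[0,0,0],[0,0,0],[0,0,0]]' --angular '[[0,0,0],[0,0,0],[0,0,0],[0,0,0],[0,0,0]]' --jaw '[0.05,0.015,0.015,0.015,0.015]'

```text
time_s: 3.4
eef_pos: [521.4, -94.9, 21.7]
orientation: [3.142, -0.0, 0.211]
ft_force: [-0.6, 0.1, -0.3]
opening: 16.9
finger_force: 0.0
```

Emit:
send_rows --dp '[[0,0,0],[0,0,-0.02],[0,0,-0.03],[0,0,-0.03],[0,0,-0.03]]' --angular '[[0,0,0],[0,0,0],[0,0,0],[0,0,0],[0,0,0]]' --jaw '[0.015,0.015,0.015,0.015,0.015]'

```text
time_s: 4.03
eef_pos: [521.1, -94.9, 132.6]
orientation: [-3.142, 0.0, 0.211]
ft_force: [-0.1, 0.5, 0.1]
opening: 15.2
finger_force: 0.0
```

The grip closed on nothing (opening 15 mm), so I look.

```bash
python3 look.py w2 14
```

```text
4.025 [521.1 -94.9 132.6] [-180.     0.    12.1] 15.1984136241777
14.0
 ([242.0, 338.0], 340, -124, 364, 20, -78)
 ([463.0, 308.0], 425, -354, 32, 14, -78)
 ([284.0, 290.0], 407, -157, 67, 8, 14)
 ([217.0, 290.0], 392, -87, 67, 8, 10)
 ([485.0, 254.0], 491, -352, 54, 30, -7)
 ([26.0, 187.0], 469, 116, 54, 29, -81)
 ([333.0, 205.0], 511, -182, 91, 57, 5)
 ([435.0, 185.0], 548, -269, 161, 33, -10)
 ([249.0, 175.0], 519, -95, 161, 24, 12)
 ([18.0, 85.0], 564, 121, 38, 25, -78)
```

View pics/w2.png

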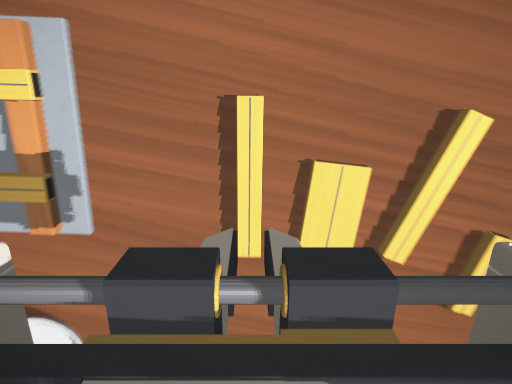

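The picture shows B unmoved at (249,175), directly under the TCP, with the fingertips at about (235,230) and (265,230). The tips look higher than 19 mm ahead of the TCP would put them. I check the tip height in the side view with projected markers.

```bash
python3 - <<'E'
from h import *
s=get_state();p=np.array(s["eef_pos"]);y=np.radians(12.1)
ty=np.array([np.sin(y),-np.cos(y),0]);tx=np.array([np.cos(y),np.sin(y),0])
out=[]
for n,col in(("side",0),("scene",0)):
    i=capture(n)[:,:,::-1].copy();m=camera_model(n)
    def pr(X):
        c=np.array(m["R"])@X+m["t"];q=np.array(m["camera_matrix"])@c;return q[:2]/q[2]
    c=pr(p).round().astype(int);x0,y0=c[0]-50,c[1]-50
    i=cv2.resize(i[y0:y0+100,x0:x0+100],None,fx=4,fy=4,interpolation=cv2.INTER_CUBIC)
    for dz,cl in((-19,(0,0,255)),(0,(0,255,0)),(19,(255,0,0))):
        u=(pr(p+[0,0,dz])-[x0,y0])*4;cv2.circle(i,tuple(int(v) for v in u),3,cl,-1)
    out.append(i)
cv2.imwrite("pics/tip.png",np.hstack(out))
E
```

```text
(no output)
```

View pics/tip.png

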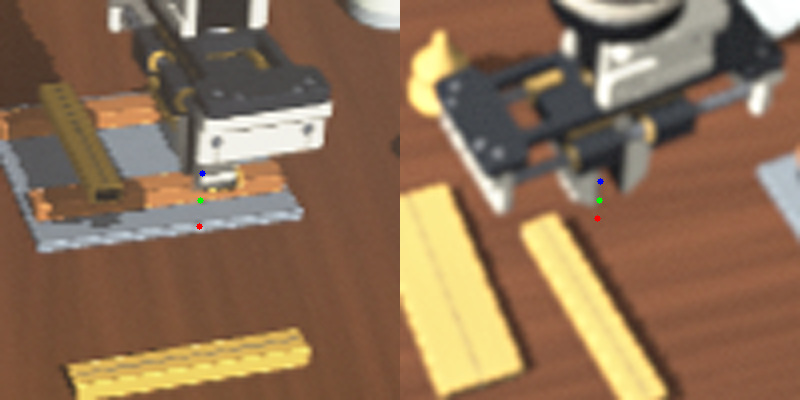

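The marked crop puts the fingertips at about (217,190) in the side view and (580,205) and (632,190) in the scene view. That is roughly 14 mm behind the reported TCP, not 19 mm ahead of it, so the grasp closed above the slat. I go lower by small steps and watch the force.

Emit:
send_rows --dp '[[0,0,0.03],[0,0,0.04],[0,0,0.04],[0,0,0.012],[0,0,0]]' --angular '[[0,0,0],[0,0,0],[0,0,0],[0,0,0],[0,0,0]]' --jaw '[0.05,0.05,0.05,0.05,0.05]'

```text
time_s: 4.8
eef_pos: [520.6, -95.0, 9.0]
orientation: [-3.141, 0.002, 0.21]
ft_force: [-0.6, -0.2, 0.4]
opening: 49.7
finger_force: 0.0
```

Emit:
send_rows --dp '[[0,0,0.005],[0,0,0.005],[0,0,0]]' --angular '[[0,0,0],[0,0,0],[0,0,0]]' --jaw '[0.05,0.05,0.05]'

```text
time_s: 5.18
eef_pos: [521.5, -94.9, -0.1]
orientation: [3.142, -0.0, 0.211]
ft_force: [-0.0, -0.3, 0.7]
opening: 50.2
finger_force: 0.0
```

Emit:
send_rows --dp '[[0,0,0.004],[0,0,0]]' --angular '[[0,0,0],[0,0,0]]' --jaw '[0.05,0.05]'

```text
time_s: 5.42
eef_pos: [521.2, -94.9, -4.5]
orientation: [-3.141, 0.0, 0.211]
ft_force: [-0.6, -0.4, -0.3]
opening: 50.4
finger_force: 0.0
```

Emit:
send_rows --dp '[[0,0,0.003],[0,0,0.002],[0,0,0]]' --angular '[[0,0,0],[0,0,0],[0,0,0]]' --jaw '[0.05,0.05,0.05]'

```text
time_s: 5.8
eef_pos: [521.2, -94.9, -9.6]
orientation: [-3.142, 0.0, 0.211]
ft_force: [0.3, 0.4, 0.8]
opening: 50.1
finger_force: 0.0
```

```bash
python3 - <<'E'
from h import *
a=capture("side")[140:240,220:350,::-1];b=capture("wrist")[:,:,::-1]
cv2.imwrite("pics/low.png",np.hstack([cv2.resize(a,(494,380),interpolation=2),cv2.resize(b[180:380,170:330],(304,380))]))
E
```

```text
(no output)
```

View pics/low.png

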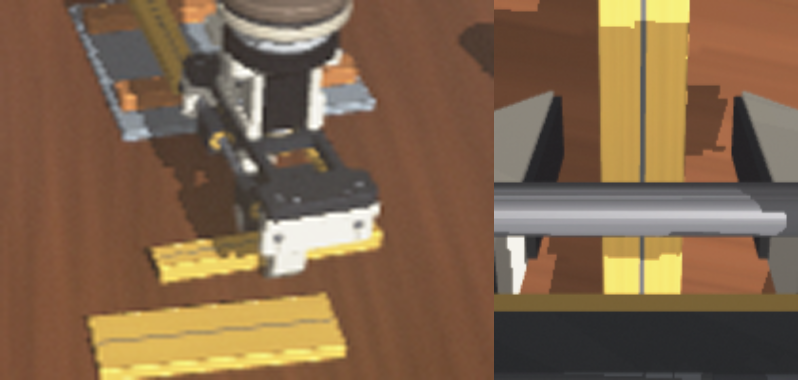

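The left half shows a finger beside B at (285,265), near table level. The right half shows B centred between the fingers at (645,100). I close the gripper.

Emit:
send_rows --dp '[[0,0,0],[0,0,0],[0,0,0],[0,0,0],[0,0,0]]' --angular '[[0,0,0],[0,0,0],[0,0,0],[0,0,0],[0,0,0]]' --jaw '[0.015,0.015,0.015,0.015,0.015]'

```text
time_s: 6.52
eef_pos: [521.4, -94.9, -9.3]
orientation: [-3.142, -0.0, 0.211]
ft_force: [-0.7, -0.4, 1.2]
opening: 23.4
finger_force: 30.0
```

Gripped: opening 23.4 mm, 30 N. I lift and carry towards the rack.

Emit:
send_rows --dp '[[0,0,-0.01],[0,0,-0.025],[0,0,-0.03],[0,0,-0.03],[0,0,-0.025]]' --angular '[[0,0,0],[0,0,0],[0,0,0],[0,0,0],[0,0,0]]' --jaw '[0.015,0.015,0.015,0.015,0.015]'

```text
time_s: 7.15
eef_pos: [521.4, -95.1, 112.4]
orientation: [3.141, -0.001, 0.211]
ft_force: [0.7, -0.2, -0.5]
opening: 23.5
finger_force: 30.0
```

Emit:
send_rows --dp '[[0.005,-0.025,0],[0.008,-0.045,0],[0.008,-0.045,0],[0.008,-0.045,0],[0.004,-0.033,0]]' --angular '[[0,0,0],[0,0,0],[0,0,0],[0,0,0],[0,0,0]]' --jaw '[0.015,0.015,0.015,0.015,0.015]'

```text
time_s: 7.78
eef_pos: [513.0, 102.9, 111.3]
orientation: [-3.141, -0.001, 0.212]
ft_force: [1.0, -0.1, -0.5]
opening: 23.8
finger_force: 30.0
```

Emit:
send_rows --dp '[[0,0,0],[0,0,0]]' --angular '[[0,0,0],[0,0,0]]' --jaw '[0.015,0.015]'

```text
time_s: 8.02
eef_pos: [513.2, 100.0, 111.0]
orientation: [3.141, -0.0, 0.21]
ft_force: [0.0, -0.5, -0.5]
opening: 23.3
finger_force: 30.0
```

```bash
python3 look.py w3 36 114; python3 - <<'E'
from h import *
i=capture("side");cv2.imwrite("pics/side2.png",i[:,:,::-1]);print(*rects("side",i,36),sep="\n")
i=capture("scene");cv2.imwrite("pics/scene2.png",i[:,:,::-1]);print(*rects("scene",i,36),sep="\n")
E
```

```text
8.025 [513.2 100.  111. ] [180.   -0.   12.1] 23.299821032006182
36.0
 ([258.0, 333.0], 388, 64, 308, 45, -78)
 ([299.0, 289.0], 431, 36, 57, 8, 19)
 ([201.0, 290.0], 413, 123, 57, 7, 6)
 ([508.0, 228.0], 532, -123, 29, 10, 12)
 ([191.0, 188.0], 500, 163, 170, 153, -78)
114.0
 ([258.0, 333.0], 453, 80, 210, 31, -78)
 ([299.0, 289.0], 483, 61, 39, 6, 19)
 ([201.0, 290.0], 470, 121, 39, 5, 6)
 ([508.0, 228.0], 551, -47, 20, 7, 12)
 ([191.0, 188.0], 530, 148, 116, 104, -78)
([467.0, 374.0], 761, -628, 44, 29, -89)
([373.0, 352.0], 609, -577, 160, 148, -82)
([502.0, 320.0], 876, -514, 93, 45, 63)
([281.0, 278.0], 467, -383, 92, 35, -3)
([311.0, 250.0], 541, -299, 156, 37, -10)
([276.0, 228.0], 473, -219, 156, 65, 6)
([206.0, 217.0], 305, -159, 100, 43, -90)
([280.0, 141.0], 546, 193, 228, 197, -81)
([65.0, 315.0], 679, -588, 246, 241, 9)
([201.0, 242.0], 561, -271, 160, 27, -10)
([164.0, 223.0], 486, -356, 97, 27, -5)
([365.0, 204.0], 556, 176, 168, 30, -80)
([228.0, 213.0], 494, -189, 160, 59, 5)
([349.0, 182.0], 479, 167, 163, 89, -66)
([227.0, 160.0], 313, -148, 76, 46, -14)
([480.0, 143.0], 428, 613, 208, 74, -82)
([493.0, 66.0], 93, 858, 347, 110, -30)
([96.0, 48.0], -384, -473, 662, 374, -87)
([120.0, 6.0], -552, -379, 317, 107, 77)
([32.0, 19.0], -549, -699, 298, 234, -3)
```

View pics/w3.png

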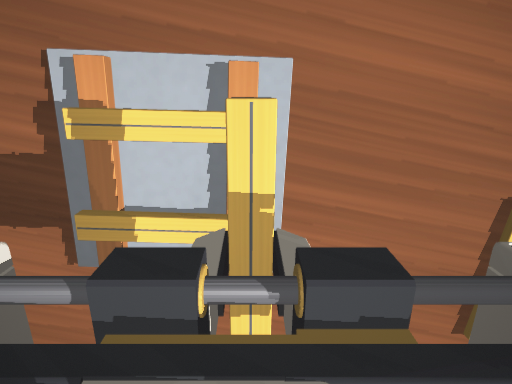

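The wrist picture shows the pair's seams running (67,124)-(226,127) and (79,228)-(226,232), left ends at columns about 65 and 77. B is held square across the pair's right half.

```bash
python3 - <<'E'
from h import *
p=ray("wrist",[(65,124),(226,127),(78,228),(226,232)],36);print(p.round(1))
for a,b in((p[0],p[1]),(p[2],p[3])):
    u=(b-a)/np.linalg.norm(b-a);print("u",u.round(3),np.degrees(np.arctan2(u[1],u[0])).round(1),"centre",(a+80*u).round(1))
E
```

```text
[[540.3 250.1]
 [563.7 128.2]
 [453.8 236.4]
 [476.3 111.9]]
u [ 0.189 -0.982] -79.1 centre [555.4 171.5]
u [ 0.178 -0.984] -79.8 centre [468.  157.7]
```

Emit:
send_rows --dp '[[0.0035,-0.02,0],[0.004,-0.035,0],[0.004,-0.035,0],[0.003,-0.0195,0],[0,0,0]]' --angular '[[0,0,0.02],[0,0,0],[0,0,0],[0,0,0],[0,0,0]]' --jaw '[0.015,0.015,0.015,0.015,0.015]'

```text
time_s: 8.8
eef_pos: [506.3, 211.6, 110.5]
orientation: [3.142, -0.0, 0.192]
ft_force: [0.0, -1.3, -1.1]
opening: 23.6
finger_force: 30.0
```

Emit:
send_rows --dp '[[0,0,0.02],[0,0,0.025],[0,0,0.02],[0,0,0.01],[0,0,0]]' --angular '[[0,0,0],[0,0,0],[0,0,0],[0,0,0],[0,0,0]]' --jaw '[0.015,0.015,0.015,0.015,0.015]'

```text
time_s: 9.43
eef_pos: [506.3, 209.6, 35.4]
orientation: [3.141, 0.001, 0.189]
ft_force: [-1.2, 0.1, -1.1]
opening: 23.5
finger_force: 30.0
```

Positioned. I lower by small steps until contact.

Emit:
send_rows --dp '[[0,0,0.003],[0,0,0.003],[0,0,0.001],[0,0,0]]' --angular '[[0,0,0],[0,0,0],[0,0,0],[0,0,0]]' --jaw '[0.015,0.015,0.015,0.015]'

```text
time_s: 9.93
eef_pos: [506.3, 211.0, 28.7]
orientation: [-3.142, -0.0, 0.191]
ft_force: [-0.3, -0.3, -0.6]
opening: 23.3
finger_force: 30.0
```

Emit:
send_rows --dp '[[0,0,0.001],[0,0,0]]' --angular '[[0,0,0],[0,0,0]]' --jaw '[0.015,0.015]'

```text
time_s: 10.18
eef_pos: [506.3, 210.9, 27.6]
orientation: [3.142, -0.0, 0.191]
ft_force: [-1.5, -0.4, -1.0]
opening: 23.4
finger_force: 30.0
```

Emit:
send_rows --dp '[[0,0,0.001],[0,0,0]]' --angular '[[0,0,0],[0,0,0]]' --jaw '[0.015,0.015]'

```text
time_s: 10.42
eef_pos: [506.4, 211.0, 26.7]
orientation: [-3.142, -0.0, 0.191]
ft_force: [0.1, -0.4, 1.3]
opening: 23.4
finger_force: 30.0
```

Emit:
send_rows --dp '[[0,0,0.001],[0,0,0]]' --angular '[[0,0,0],[0,0,0]]' --jaw '[0.015,0.015]'

```text
time_s: 10.68
eef_pos: [506.4, 211.0, 26.6]
orientation: [-3.141, -0.0, 0.191]
ft_force: [-3.7, -2.2, 14.3]
opening: 23.9
finger_force: 30.0
```

Contact at z 26.6, as computed. I release and rise.

Emit:
send_rows --dp '[[0,0,-0.0005],[0,0,0],[0,0,0],[0,0,0]]' --angular '[[0,0,0],[0,0,0],[0,0,0],[0,0,0]]' --jaw '[0.015,0.045,0.045,0.045]'

```text
time_s: 11.18
eef_pos: [506.3, 210.9, 26.0]
orientation: [3.141, 0.0, 0.191]
ft_force: [0.3, -0.5, -1.1]
opening: 44.3
finger_force: 0.0
```

Emit:
send_rows --dp '[[0,0,-0.01],[0,0,-0.03],[0,0,-0.04],[0,0,-0.05],[0,0,0]]' --angular '[[0,0,0],[0,0,0],[0,0,0],[0,0,0],[0,0,0]]' --jaw '[0.045,0.045,0.05,0.05,0.05]'

```text
time_s: 11.8
eef_pos: [508.8, 211.9, 160.5]
orientation: [-3.139, -0.007, 0.19]
ft_force: [-0.7, 0.2, 0.2]
opening: 49.8
finger_force: 0.0
```

```bash
python3 look.py w4 36 50
```

```text
11.8 [508.8 211.9 160.5] [-179.9   -0.4   10.9] 49.76601856963955
36.0
 ([311.0, 338.0], 339, 107, 368, 20, -79)
 ([346.0, 290.0], 404, 86, 69, 17, 21)
 ([155.0, 290.0], 365, 290, 69, 15, -1)
 ([291.0, 188.0], 508, 168, 166, 159, 9)
50.0
 ([311.0, 338.0], 351, 112, 350, 19, -79)
 ([346.0, 290.0], 413, 92, 66, 16, 21)
 ([155.0, 290.0], 376, 287, 66, 15, -1)
 ([291.0, 188.0], 512, 170, 158, 151, 9)
```

View pics/w4.png

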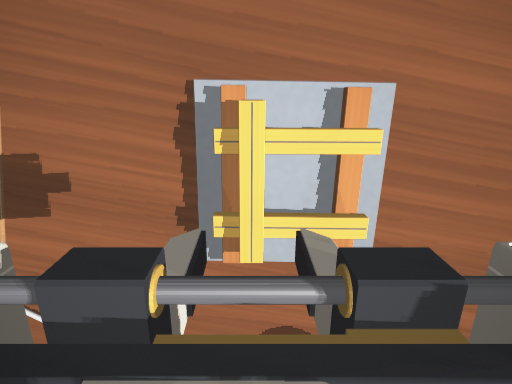

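B lies square across the left part of the pair, ends at (252,101) and (251,263), and the pair looks unmoved. Now A.

Emit:
send_rows --dp '[[0,0,0],[0,0,0],[0.015,0.058,0],[0.015,0.058,0],[0.015,0.058,0]]' --angular '[[0,0,0.182],[0,0,0.182],[0,0,0],[0,0,0],[0,0,0]]' --jaw '[0.05,0.05,0.05,0.05,0.05]'

```text
time_s: 12.48
eef_pos: [519.8, 30.1, 155.2]
orientation: [3.141, 0.001, -0.173]
ft_force: [1.2, -0.4, -0.5]
opening: 50.4
finger_force: 0.0
```

Emit:
send_rows --dp '[[0.015,0.058,0],[0.015,0.058,0],[0.015,0.058,0],[0.015,0.058,0],[0.015,0.058,0]]' --angular '[[0,0,0],[0,0,0],[0,0,0],[0,0,0],[0,0,0]]' --jaw '[0.05,0.05,0.05,0.05,0.05]'

```text
time_s: 13.1
eef_pos: [543.8, -268.2, 155.0]
orientation: [-3.141, 0.002, -0.173]
ft_force: [0.7, -0.7, -0.3]
opening: 49.9
finger_force: 0.0
```

Emit:
send_rows --dp '[[0,0,0],[0,0,0]]' --angular '[[0,0,0],[0,0,0]]' --jaw '[0.05,0.05]'

```text
time_s: 13.35
eef_pos: [543.8, -266.3, 155.0]
orientation: [-3.141, 0.002, -0.174]
ft_force: [0.3, -0.0, 0.4]
opening: 49.6
finger_force: 0.0
```

```bash
python3 look.py w5 14; python3 - <<'E'
from h import *
for n in ("side","scene"):
    print(*[r for r in rects(n,capture(n),43) if r[1]>400 and 100<r[2]<300],sep="\n")
E
```

```text
13.35 [ 543.8 -266.3  155. ] [-1.8e+02  1.0e-01 -1.0e+01] 49.59129582675742
14.0
 ([311.0, 338.0], 329, -306, 391, 21, 80)
 ([346.0, 291.0], 387, -353, 74, 16, 2)
 ([155.0, 291.0], 425, -136, 74, 18, -19)
 ([344.0, 214.0], 482, -357, 78, 26, -4)
 ([189.0, 223.0], 493, -188, 129, 57, 6)
 ([254.0, 164.0], 548, -272, 158, 24, -10)
 ([486.0, 68.0], 603, -503, 140, 49, 8)
([278.0, 146.0], 520, 151, 180, 163, -80)
([358.0, 191.0], 509, 165, 166, 165, -82)
```

A measures 158 x 24 mm at (548,-272), yaw -10°. I go down over it.

Emit:
send_rows --dp '[[0.005,0.005,0],[0,0,0.05],[0,0,0.05],[0,0,0.04],[0,0,0]]' --angular '[[0,0,0],[0,0,0],[0,0,0],[0,0,0],[0,0,0]]' --jaw '[0.05,0.05,0.05,0.05,0.05]'

```text
time_s: 14.12
eef_pos: [546.8, -271.2, 13.6]
orientation: [-3.14, 0.005, -0.173]
ft_force: [0.4, 0.2, 0.2]
opening: 49.9
finger_force: 0.0
```

Emit:
send_rows --dp '[[0,0,0.01],[0,0,0.005],[0,0,0]]' --angular '[[0,0,0],[0,0,0],[0,0,0]]' --jaw '[0.05,0.05,0.05]'

```text
time_s: 14.5
eef_pos: [549.0, -272.7, 1.8]
orientation: [3.142, -0.001, -0.173]
ft_force: [0.2, -0.3, 0.1]
opening: 49.7
finger_force: 0.0
```

Emit:
send_rows --dp '[[0,0,0.006],[0,0,0.005],[0,0,0]]' --angular '[[0,0,0],[0,0,0],[0,0,0]]' --jaw '[0.05,0.05,0.05]'

```text
time_s: 14.88
eef_pos: [548.2, -272.4, -10.3]
orientation: [-3.141, 0.001, -0.173]
ft_force: [-0.4, -0.3, -0.1]
opening: 50.1
finger_force: 0.0
```

Emit:
send_rows --dp '[[0,0,0],[0,0,0],[0,0,0],[0,0,0],[0,0,0]]' --angular '[[0,0,0],[0,0,0],[0,0,0],[0,0,0],[0,0,0]]' --jaw '[0.015,0.015,0.015,0.015,0.015]'

```text
time_s: 15.5
eef_pos: [548.7, -272.5, -9.8]
orientation: [-3.141, -0.0, -0.173]
ft_force: [-1.5, 0.2, 2.3]
opening: 23.7
finger_force: 30.0
```

A is gripped. I lift, turn back and carry to the rack.

Emit:
send_rows --dp '[[0,0,-0.01],[0,0,-0.025],[0,0,-0.03],[0,0,-0.03],[0,0,-0.025]]' --angular '[[0,0,0],[0,0,0],[0,0,0],[0,0,0],[0,0,0]]' --jaw '[0.015,0.015,0.015,0.015,0.015]'

```text
time_s: 16.12
eef_pos: [548.6, -272.9, 111.9]
orientation: [3.141, -0.001, -0.174]
ft_force: [0.1, 0.5, -0.0]
opening: 24.0
finger_force: 30.0
```

Emit:
send_rows --dp '[[0,0,0],[0,0,0],[0,0,0],[0.004,-0.025,0],[0.005,-0.045,0]]' --angular '[[0,0,-0.12],[0,0,-0.12],[0,0,-0.118],[0,0,0],[0,0,0]]' --jaw '[0.015,0.015,0.015,0.015,0.015]'

```text
time_s: 16.75
eef_pos: [544.3, -203.6, 110.8]
orientation: [3.14, -0.001, 0.181]
ft_force: [0.2, 1.1, -1.2]
opening: 23.5
finger_force: 30.0
```

Emit:
send_rows --dp '[[0.005,-0.045,0],[0.005,-0.045,0],[0.005,-0.045,0],[0.005,-0.045,0],[0.005,-0.045,0]]' --angular '[[0,0,0],[0,0,0],[0,0,0],[0,0,0],[0,0,0]]' --jaw '[0.015,0.015,0.015,0.015,0.015]'

```text
time_s: 17.38
eef_pos: [527.6, 24.8, 110.8]
orientation: [3.141, -0.001, 0.184]
ft_force: [0.7, -0.2, -0.2]
opening: 23.0
finger_force: 30.0
```

Emit:
send_rows --dp '[[0.005,-0.045,0],[0.005,-0.035,0],[0,-0.015,0],[0,0,0],[0,0,0]]' --angular '[[0,0,0],[0,0,0],[0,0,0],[0,0,0],[0,0,0]]' --jaw '[0.015,0.015,0.015,0.015,0.015]'

```text
time_s: 18.0
eef_pos: [520.4, 116.9, 110.3]
orientation: [3.141, -0.0, 0.183]
ft_force: [0.8, -0.5, -1.5]
opening: 23.8
finger_force: 30.0
```

```bash
python3 look.py w6 50 114|head -1; python3 - <<'E'
from h import *
s=get_state()
i=cv2.imread("pics/w6.png")
cv2.imwrite("pics/w6c.png",cv2.resize(i[0:300,100:400],None,fx=2,fy=2,interpolation=2))
E
```

```text
18.0 [520.4 116.9 110.3] [179.9  -0.   10.5] 23.797344560490945
```

View pics/w6c.png

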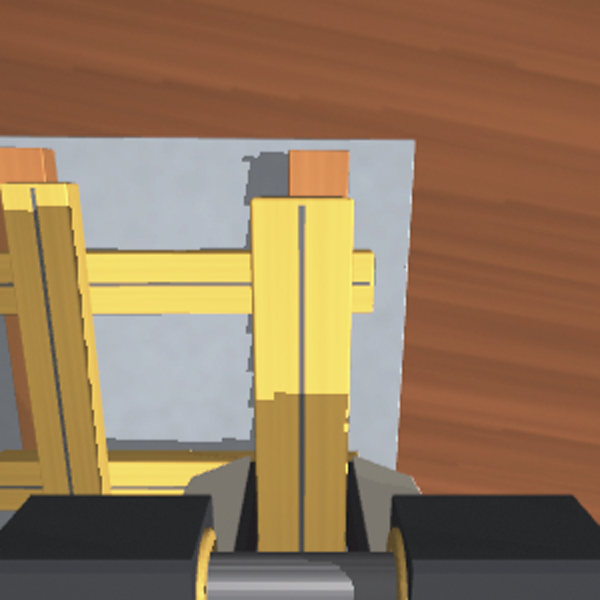

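The crop shows A held over the right end of the pair. B's seam runs (32,185)-(70,490) in the crop, and the upper pair slat's right end is at (374,284). I check B's angle and the pair's end numerically.

```bash
python3 - <<'E'
from h import *
a,b=ray("wrist",[(116,92.5),(135,245)],50);print(a.round(),b.round(),np.degrees(np.arctan2(*(a-b)[::-1])).round(1),"B centre",(a-80*(a-b)/np.linalg.norm(a-b)).round(1))
print("far end of x=555 slat",ray("wrist",[(287,142)],36).round(1),"expected",555.4+80*.189,171.5-80*.982)
E
```

```text
[583. 224.] [466. 202.] 10.5 B centre [504.2 209. ]
far end of x=555 slat [[568.8  95.5]] expected 570.52 92.94
```

B is at 10.5° and the pair is in place. I shift 4 mm and lower A.

Emit:
send_rows --dp '[[0,-0.004,0.02],[0,0,0.025],[0,0,0.02],[0,0,0.01],[0,0,0]]' --angular '[[0,0,0],[0,0,0],[0,0,0],[0,0,0],[0,0,0]]' --jaw '[0.015,0.015,0.015,0.015,0.015]'

```text
time_s: 18.68
eef_pos: [519.3, 121.8, 34.8]
orientation: [3.141, 0.001, 0.183]
ft_force: [0.4, -0.2, -0.9]
opening: 23.4
finger_force: 30.0
```

Emit:
send_rows --dp '[[0,0,0.003],[0,0,0.003],[0,0,0.001],[0,0,0]]' --angular '[[0,0,0],[0,0,0],[0,0,0],[0,0,0]]' --jaw '[0.015,0.015,0.015,0.015]'

```text
time_s: 19.18
eef_pos: [519.5, 122.9, 28.2]
orientation: [-3.142, -0.0, 0.185]
ft_force: [0.7, 0.7, -0.8]
opening: 23.3
finger_force: 30.0
```

Emit:
send_rows --dp '[[0,0,0.001],[0,0,0]]' --angular '[[0,0,0],[0,0,0]]' --jaw '[0.015,0.015]'

```text
time_s: 19.42
eef_pos: [519.4, 122.8, 27.1]
orientation: [3.142, 0.0, 0.185]
ft_force: [0.5, -0.4, -2.2]
opening: 23.8
finger_force: 30.0
```

Emit:
send_rows --dp '[[0,0,0.001],[0,0,0]]' --angular '[[0,0,0],[0,0,0]]' --jaw '[0.015,0.015]'

```text
time_s: 19.68
eef_pos: [519.5, 122.8, 26.2]
orientation: [-3.142, -0.0, 0.185]
ft_force: [1.1, 0.1, 0.8]
opening: 23.6
finger_force: 30.0
```

Emit:
send_rows --dp '[[0,0,0.0005],[0,0,0]]' --angular '[[0,0,0],[0,0,0]]' --jaw '[0.015,0.015]'

```text
time_s: 19.92
eef_pos: [519.5, 122.8, 26.2]
orientation: [-3.141, -0.0, 0.185]
ft_force: [-1.9, -0.6, 6.8]
opening: 23.6
finger_force: 30.0
```

Contact (7 N). I release, rise clear and look.

Emit:
send_rows --dp '[[0,0,0],[0,0,0],[0,0,0],[0,0,0]]' --angular '[[0,0,0],[0,0,0],[0,0,0],[0,0,0]]' --jaw '[0.04,0.04,0.04,0.04]'

```text
time_s: 20.42
eef_pos: [519.4, 122.8, 25.6]
orientation: [3.142, 0.0, 0.185]
ft_force: [-0.2, 0.2, 0.6]
opening: 40.3
finger_force: 0.0
```

Emit:
send_rows --dp '[[0,0,-0.01],[0,0,-0.03],[0,0,-0.04],[0,0,-0.05],[0,0,-0.04]]' --angular '[[0,0,0],[0,0,0],[0,0,0],[0,0,0],[0,0,0]]' --jaw '[0.04,0.04,0.04,0.04,0.04]'

```text
time_s: 21.05
eef_pos: [519.7, 122.6, 198.3]
orientation: [-3.141, -0.002, 0.184]
ft_force: [0.1, -0.1, 0.5]
opening: 40.2
finger_force: 0.0
```

Emit:
send_rows --dp '[[0,-0.03,0],[0,0,0],[0,0,0]]' --angular '[[0,0,0],[0,0,0],[0,0,0]]' --jaw '[0.04,0.04,0.04]'

```text
time_s: 21.42
eef_pos: [513.8, 151.7, 195.8]
orientation: [3.141, 0.0, 0.185]
ft_force: [0.8, -0.4, -0.4]
opening: 40.2
finger_force: 0.0
```

```bash
python3 look.py w7 50
```

```text
21.425 [513.8 151.7 195.8] [180.    0.   10.6] 40.15886030295062
50.0
 ([291.0, 338.0], 318, 62, 397, 21, -79)
 ([328.0, 290.0], 389, 35, 74, 15, 19)
 ([173.0, 290.0], 356, 214, 74, 15, 4)
 ([494.0, 230.0], 501, -131, 117, 36, 6)
 ([223.0, 163.0], 512, 168, 159, 153, 8)
```

View pics/w7.png

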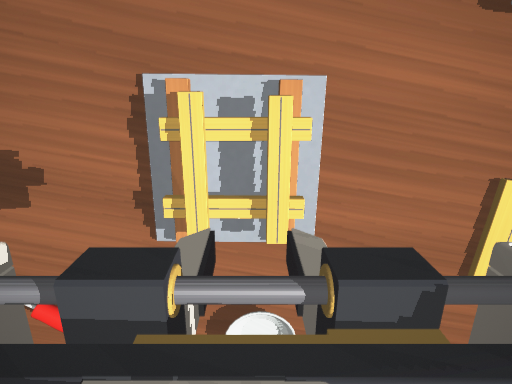

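Both slats lie flat across the pair: B's seam runs (191,93)-(200,235), A's (282,97)-(278,243). The pair is at (160-312,129) and (164-304,208). I check the numbers and hand in if they hold.

```bash
python3 - <<'E'
from h import *
m=camera_model("wrist")
def seg(p,q,z):
    a,b=ray("wrist",[p,q],z,m);u=(b-a)/np.linalg.norm(b-a);return a+80*u,u
L2,u2=seg((160,129),(312,129.5),36);L1,u1=seg((164,208),(304,208.5),36);mid=(L1+L2)/2;u=(u1+u2)/2
v=np.array([-u[1],u[0]]);ok=True
for n,p,q in(("B",(191,93),(200,235)),("A",(282,97),(278,243))):
    c,w=seg(p,q,50);d=c-mid;ang=np.degrees(np.arcsin(w@u));print(n,c.round(),"along",(d@u).round(1),"across",(d@v).round(1),"deg off",ang.round(1))
    ok&=30<abs(d@u)<68 and abs(d@v)<14 and abs(ang)<8
print(L1.round(),L2.round(),ok)
if ok: print(job_done())
E
```

```text
B [504. 206.] along -40.8 across -0.1 deg off 0.7
A [516. 119.] along 46.6 across -3.4 deg off 0.3
[468. 159.] [555. 172.] True
the job is handed in; nothing more can be done
None
```

Both narrow brass slats are laid flat across the lower pair and the job is handed in: my last wrist-camera check put them 41 mm and 47 mm either side of the middle, within 1° of square and centred to within 4 mm.

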